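# Set a straightedge against two stop screws and clamp it

### The arm

A 6-joint arm with a two-finger parallel gripper is mounted at the origin on a cart in front of the work surface, level with it; the furniture and walls round the work are solid. World frame = base frame: x ahead of the robot, y to its left, z up, the work surface at z = 0. Lengths are in mm, angles in rad, forces in N, time in s.
With the tool pointing down it reaches from about 350 to 800 mm from the base axis. Payload 7.3 kg.
Tool frame: the origin (TCP) lies on the centre line of the jaws, within the pads' length; the fingertips stand 25 mm ahead of it and the grasp point (between the pads) lies 6 mm ahead of it; z points along the fingers, y is the line along which they close (so a half turn about z gives the same grasp; the last joint's range is limited). The gripper opens to 85 mm and grips with 20 to 120 N. Pads are 22 mm wide; open, the fingers measure 114 mm over their backs; the gripper's body (76 mm by 85 mm) begins 54 mm behind the grasp point. The pads swing forward as they close: fully open they stand 13 mm farther back than shut.
Start: joints at [1.129, 0.342, 1.524, -0, 1.275, -0.146], TCP at [153.024, 502.221, 256.322] pointing down, gripper open.
Joint ranges: [-2.53, 2.53], [-0.77, 2.02], [0.04, 2.7], [-1, 4.14], [0.28, 2.66], [-3.11, 3.11]. Speed limits (rad/s): [2.57, 2.57, 3.14, 3.14, 3.14, 3.14].

### API

Orientations are given as a 3x3 rotation matrix whose columns are the frame's x, y, z axes.
In Python, from plant import robot gives the robot as it stands. The module is installed in compiled form; this text tells all that it offers.
- The arm moves only by the shell command python3 -m inch 'ROWS' [OPENING] [FORCE]. ROWS is JSON, a list of rows, each a list of 4 numbers: the shift along the tool's x, y, z in mm, then the turn about the tool's z in rad. In form: [[x, y, z, turn], ...]. A call has 1 to 10 rows; each row shifts and turns the commanded pose from where the row before left it, along the tool's axes as they then stand; what a row does not reach is not made up. A row lasts 1/12 s, in which the tool goes at most 41.7 mm and 7.16 degrees, less where a joint would pass 70% of its speed; a pose out of reach is approached as far as the arm can. A call with a gripper value outside its range is refused whole. OPENING is the gripper command: -1 is fully open, 1 is shut, values between are in proportion, set as the call begins (- or left out, the last holds). The fingers move at their own pace and stop on an object; FORCE is the grip in N (left out, the last holds). Time passes only in rows, so rows that do not move let the fingers close. It gives the time, the measured TCP pose, the force, the opening and the grip force at its end, in the units of the state.
- robot.observe(): the state, without advancing time (a new reading comes with each control period).
- robot.capture(name): name is "scene" or "top" or "wrist"; returns the picture (480x640x3 uint8, red, green, blue); there is no depth.
- robot.calibration(name): a dict with "K" (3x3 intrinsics, pixels), "D" ([k1, k2, p1, p2, k3] as OpenCV has them; the pictures are not rectified), "pose" (4x4, takes a point from camera to world coordinates). Camera axes: x right, y down, z forward; pixel columns grow to the right and rows downward; lengths in mm; the calibration is good to about 2 mm. A picture is of the moment at which its call begins: read the wrist's pose just before it. calibration takes no time and is no camera call; for the wrist camera it gives the pose at the moment of the call.
- robot.close_job(): hands the job in; it is judged then, once.
The state is a dict: "time_s": time; "qpos": joint angles; "joint_vel": joint speeds; "joint_torque": joint torques, N m; "tcp_pos": TCP position; "tool_rot": TCP orientation; "contact_force": force on the tool from outside, world axes, zero at the start; "ft_torque": the same for the moment, N m; "finger_gap": opening from 0.0 (shut) to 1.0 (fully open); "gripper_force": force on a finger pad.
Only numpy, scipy, OpenCV 4.12 (cv2) and the standard library are available. Lean on these libraries where they do the work, as an engineer would, in place of code of your own. Each camera call takes 0.05 s, during which the arm holds its last target. There are 200 camera calls.

### The job

Set the steel straightedge as the fence of the small mounting plate: slide it across the plate until its long edge bears on the ball noses of both stop screws at once, pressing just firmly enough to feel both but gently, so that neither screw is strained. Then press the handle of the toggle clamp down until it is over centre and stops, so that its foot holds the straightedge there, still against both screws. Leave the things lying round about where they are.

Things in the scene. Friction and masses are not known exactly. Their poses are not given: they have to be found in the camera images.
- plate: Fixed dark plate with a grid of tapped holes, 165 (x, -85 to +80) x 150 (y) x 12.7 mm, top 12.7 mm above the worktop; origin on the worktop, midway in y. Its +x (roughly away from the robot) is the way the straightedge slides to the stops; y runs from stop to stop. Stops and clamp move with the plate.
- straightedge: Loose steel bar, 32 (x) x 150 (y) x 12 mm, 0.35 to 0.55 kg, flat on the plate, up to 0.2 rad askew. Origin: centre of its underside; its +x edge must bear on both ball noses. Sliding takes 2 to 5 N. Pushed in the middle of its -x edge it meets one stop, then has to swing to the other: this needs some 5 to 10 N there, less if pushed nearer the stop not yet met.
- stop_a: Fixed steel block, 22 x 22 x 20 mm, with a steel stop screw through it (axis along plate x, 7 mm above the plate, ball nose 7 mm in diameter) and a jam nut. Origin: middle of the foot of its front face, at plate x = +6, y = +45 mm. The nose stands 6 to 22 mm out of the front face (towards -x): set anew each time and not in this pose, so find it by touch or sight.
- stop_b: The other stop, alike, at plate x = +6, y = -45 mm; its screw is set independently of the first. Neither screw may ever be loaded with more than 10 N. With the bar pushed home both should bear 0.5 N or more at once for 0.3 s; a push of about 9 N at the middle of the bar gives some 3 to 4 N on each.
- clamp_handle (a joint): Angle (rad) between handle and link of the horizontal toggle clamp fixed on the plate behind the stops: 0 open (at the start), 1.654 dead centre, 1.744 locked over centre at its stop. It stays where it is left. Pressing the grip down with about 1 to 6 N closes it.
- handle_grip (a point): Point to press, on the axis of the round black handle grip (17 mm thick), 25 mm from its free end; its x axis lies 0.1 rad below the grip's axis, towards the free end. Open: plate x = 73, y = 0, 111 mm above the worktop, the grip rising at 68 degrees towards plate +x. Pressed, it comes down in an arc in the plate's x-z plane to x = 103, 55 mm above the worktop, nearly level.
- clamp_foot: Round sprung rubber foot, 14 mm in diameter, at the front of the clamp's arm. Origin: centre of its underside. Open it stands about 55 mm above the plate at plate x = -13 mm; locked it comes down at x = -24, y = 0 on the middle of the straightedge and presses with about 12 N. It does not move the bar.
- hex_key: Black hex key, 84 x 28 mm, 8 mm thick, lying on the worktop beside the plate (its +y side); bystander. Origin: centre of its underside.
- canister: White screw canister with a black lid, 42 mm in diameter, 66 mm tall; bystander. Origin: centre of its underside.
- petri_dish: Closed round dish, 62 mm in diameter, 14 mm tall; bystander. Origin: centre of its underside.
- tape_roll: Roll of tape lying flat, 74 mm in diameter, 19 mm tall; bystander. Origin: centre of its underside.

How it is judged (in metres and radians):
On the way, in this order (a step that is already met when the one before it is completed fails the run):
1. the straightedge bears on both stop screws at once (contact force between straightedge and stop_a above 0.5 N and contact force between straightedge and stop_b above 0.5 N), for 0.3 s.
2. the toggle clamp is locked over centre with its foot on the straightedge (value of joint clamp_handle above 1.69 rad and contact force between clamp_foot and straightedge above 5 N), for 0.2 s.
At the end, for the whole second after the job is handed in: The straightedge lies at rest against both stop screws (no gap over 1.5 mm at either) with both within its length, and the clamp is locked: handle past dead centre (joint above 1.69 rad) and foot pressing on the straightedge with more than 5 N (all of step 2 and x of stop_a_nose in the frame of straightedge between 0.0165 and 0.021 m and y of stop_a_nose in the frame of straightedge below 0.074 m and x of stop_b_nose in the frame of straightedge between 0.0165 and 0.021 m and y of stop_b_nose in the frame of straightedge above -0.074 m and linear speed of straightedge below 0.01 m/s); the robot touches nothing.
It fails at once if a stop is loaded with more than 10 N (contact force between anything else and stop_a above 10 N or contact force between anything else and stop_b above 10 N).
It fails at once if a bystander is moved by more than 15 mm (distance of any of hex_key, canister, petri_dish, tape_roll from where it was at the start of the episode above 0.015 m).
It also fails if it takes over 72 s, if anything falls off the work surface, if the arm or the gripper's body presses on something with over 40 N, if the wrist force passes 120 N, or if a joint passes its speed limit or range.

## Working session

There is one attempt and no reset: what is moved stays moved. The work goes in short steps, Python scripts to look and compute and a shell command to move; the robot and the scene stay as the last step left them, time stands still between calls to the robot, and variables do not carry over. Pictures are saved under pics/ and viewed, at most 10 in all, crops included, and the job is handed in when it is done.

```bash
mkdir -p pics
cat > h.py <<'E'
import numpy as np, cv2
from plant import robot
def snap(n,f):
    im=robot.capture(n); cv2.imwrite('pics/'+f,im[:,:,::-1]); return im
def ray(n,uv,z):
    c=robot.calibration(n); K=np.array(c['K']);D=np.array(c['D']);T=np.array(c['pose'])
    p=cv2.undistortPoints(np.array(uv,float).reshape(-1,1,2),K,D).reshape(-1,2)
    d=np.c_[p,np.ones(len(p))]@T[:3,:3].T; o=T[:3,3]
    z=np.broadcast_to(z,len(p)); return o+d*((z-o[2])/d[:,2])[:,None]
E
python3 - <<'E'
from h import *
snap('top','top0.png');snap('scene','scene0.png')
s=robot.observe();print(s)
E
```

```text
{'time_s': 0.1, 'qpos': array([ 1.12899685e+00,  3.42631581e-01,  1.52491533e+00, -3.27752679e-05,
        1.27539346e+00, -1.45992702e-01]), 'joint_vel': array([ 0.00129894, -0.00252211, -0.00224579, -0.00111074,  0.00133461,
       -0.00208582]), 'joint_torque': array([ 2.61024012e-03, -4.34444511e+01, -2.46491003e+01, -2.54384042e-05,
        4.80164308e-03, -4.67541167e-05]), 'tcp_pos': array([152.88893201, 501.90995932, 255.70872291]), 'tool_rot': array([[-9.56570013e-01,  2.91502162e-01, -5.47895878e-04],
       [ 2.91502631e-01,  9.56569234e-01, -1.23172450e-03],
       [ 1.65049986e-04, -1.33794381e-03, -9.99999091e-01]]), 'contact_force': array([-0.15134929,  0.10929952, -0.06018328]), 'ft_torque': array([ 0.00759072,  0.00373532, -0.0584913 ]), 'gripper_force': 0.0, 'finger_gap': 0.9974885342213722}
```

View pics/top0.png

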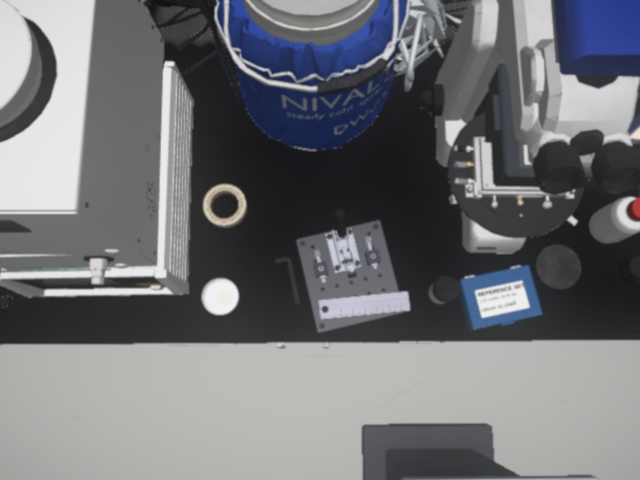

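View pics/scene0.png

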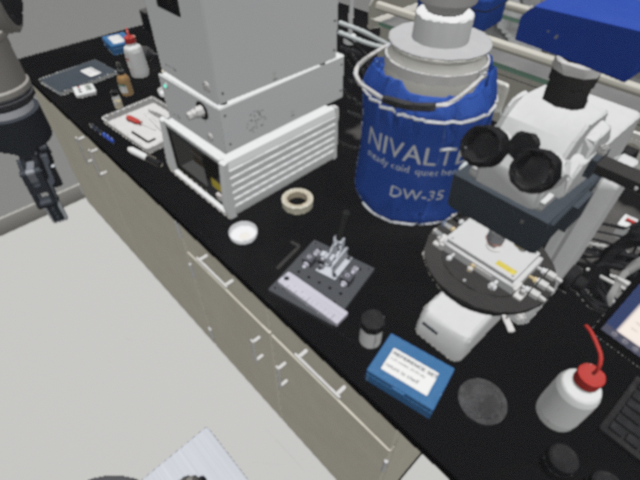

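The top view shows the plate at about (297,240)-(381,220)-(318,331), with the bar along its near edge from (319,307) to (410,302). The hex key is at left (290,280) and the canister at right (441,290). I'll enlarge that area.

Run:
```python
from h import *
im=cv2.imread('pics/top0.png')[200:340,270:460]
cv2.imwrite('pics/c0.png',cv2.resize(im,None,fx=4.2,fy=4.2,interpolation=cv2.INTER_CUBIC))
```

```text
(no output)
```

View pics/c0.png

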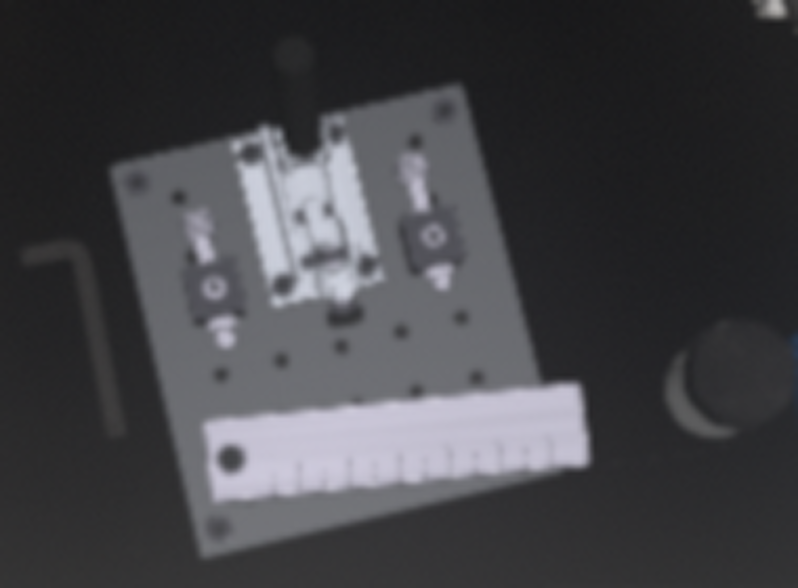

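The crop shows plate corners at (110,165), (462,85) and (203,557). The bar corners are (203,423), (580,382), (590,463) and (215,500). Nose tips are at (226,347) for stop_a and (442,290) for stop_b.

Run:
```python
from h import *
f=lambda L:np.array(L)/4.2+[270,200]-0.4
P=ray('top',f([(110,165),(462,85),(203,557)]),12.7)
B=ray('top',f([(203,423),(580,382),(590,463),(215,500)]),24.7)
N=ray('top',f([(226,347),(442,290)]),19.7)
O=ray('top',f([(720,375),(70,340)]),[66,8])
np.set_printoptions(precision=1,suppress=True)
print(P,np.linalg.norm(P[1]-P[0]),np.linalg.norm(P[2]-P[0]))
a1=np.arctan2(*(P[0]-P[2])[[1,0]]);d=P[0]-P[1];a2=np.arctan2(-d[0],d[1]);print('yaw',a1,a2)
yaw=(a1*165+a2*150)/315
X=np.array([np.cos(yaw),np.sin(yaw)]);Y=np.array([-X[1],X[0]])
o=np.mean([P[0][:2]-80*X-75*Y,P[1][:2]-80*X+75*Y,P[2][:2]+85*X-75*Y],0)
print('plate',o,yaw)
pl=lambda Q:(Q[:,:2]-o)@np.c_[X,Y]
print('bar',pl(B),'nose',pl(N),'obst',pl(O)); print(B,O)
b=pl(B);print('bar yaw rel',np.arctan2(-(b[0]-b[1])[0],(b[0]-b[1])[1]),np.arctan2(-(b[3]-b[2])[0],(b[3]-b[2])[1]),b.mean(0))
R=robot.observe()['tool_rot'];print('tool x yaw',np.arctan2(R[1,0],R[0,0]))
```

```text
[[544.1 328.6  12.7]
 [576.5 183.4  12.7]
 [384.5 291.6  12.7]] 148.81406349171507 163.7618125336657
yaw 0.22806858219041468 0.2197135346893599
plate [482.9 237.9] 0.22408998814229336
bar [[-33.4  62.1]
 [-52.1 -87.5]
 [-84.1 -83.1]
 [-64.1  64.5]] nose [[ -5.3  46.1]
 [ -2.8 -43.9]] obst [[ -65.6 -133.4]
 [  13.7  106.7]]
[[436.5 291.1  24.7]
 [451.5 141.   24.7]
 [419.3 138.2  24.7]
 [406.1 286.6  24.7]] [[448.6  93.3  66. ]
 [472.5 345.    8. ]]
bar yaw rel -0.12438444803315801 -0.13490784540786108 [-58.4 -11. ]
tool x yaw 2.845795334174068
```

```bash
python3 -m inch '[[0,0,0,0.105],[0,0,0,0.105],[0,0,0,0.105],[0,0,0,0.105],[0,0,0,0.105],[0,0,0,0.105],[0,0,0,0.105],[0,0,0,0.105],[0,0,0,0.105],[0,0,0,0.105]]' -1
python3 -m inch '[[-34,12,0,0],[-34,12,0,0],[-34,12,0,0],[-34,12,0,0],[-34,12,0,0],[-34,12,0,0],[-34,12,0,0],[-34,12,0,0],[-34,12,0,0],[-33,13,0,0]]'
python3 -m inch '[[0,0,30,0],[0,0,30,0],[0,0,30,0],[0,0,30,0],[0,0,20,0],[0,0,0,0]]'
cat >> h.py <<'E'
np.set_printoptions(precision=2,suppress=True)
o=np.array([482.9,237.9]);yaw=.224
X=np.array([np.cos(yaw),np.sin(yaw)]);Y=np.array([-X[1],X[0]])
def st():
    s=robot.observe();R=s['tool_rot'];p=(s['tcp_pos'][:2]-o)@np.c_[X,Y];f=s['contact_force']
    print('t',round(s['time_s'],2),'plate xy',p,'z',s['tcp_pos'][2].round(2),'toolY yaw-plate',round(np.arctan2(R[1,1],R[0,1])-yaw,3),'Fplate',f[:2]@np.c_[X,Y],f[2].round(2))
E
python3 - <<'E'
from h import *
st()
E
```

```text
time_s: 0.93
tcp_pos: [152.9, 502.0, 255.9]
tool_rot: [[-0.218, 0.976, -0.0], [0.976, 0.218, -0.001], [-0.001, -0.001, -1.0]]
contact_force: [0.4, 0.4, 0.7]
finger_gap: 1.0
gripper_force: 0.0
time_s: 1.77
tcp_pos: [346.9, 197.0, 256.2]
tool_rot: [[-0.223, 0.975, -0.0], [0.975, 0.223, -0.0], [0.0, -0.0, -1.0]]
contact_force: [1.6, 0.3, -0.2]
finger_gap: 1.001
gripper_force: 0.0
time_s: 2.27
tcp_pos: [344.2, 197.8, 113.1]
tool_rot: [[-0.223, 0.975, -0.008], [0.975, 0.223, -0.002], [-0.001, -0.008, -1.0]]
contact_force: [-0.2, -0.1, -0.2]
finger_gap: 0.999
gripper_force: 0.0
t 2.27 plate xy [-144.18   -8.29] z 113.07 toolY yaw-plate 0.001 Fplate [-0.21 -0.1 ] -0.21
```

```bash
python3 -m inch '[[0,-6,15,0],[0,0,15,0],[0,0,15,0],[0,0,10,0],[0,0,10,0],[0,0,5,0],[0,0,4,0],[0,0,0,0]]'
python3 - <<'E'
from h import *
st()
print(ray('top',[(320,343)],0))
snap('wrist','w1.png')
E
```

```text
time_s: 2.93
tcp_pos: [341.0, 197.5, 42.4]
tool_rot: [[-0.223, 0.975, 0.0], [0.975, 0.223, 0.0], [0.0, 0.0, -1.0]]
contact_force: [-0.0, 0.1, -0.4]
finger_gap: 1.003
gripper_force: 0.0
t 2.93 plate xy [-147.36   -7.83] z 42.43 toolY yaw-plate 0.001 Fplate [-0.02  0.06] -0.37
[[367.26 288.34   0.  ]]
```

View pics/w1.png

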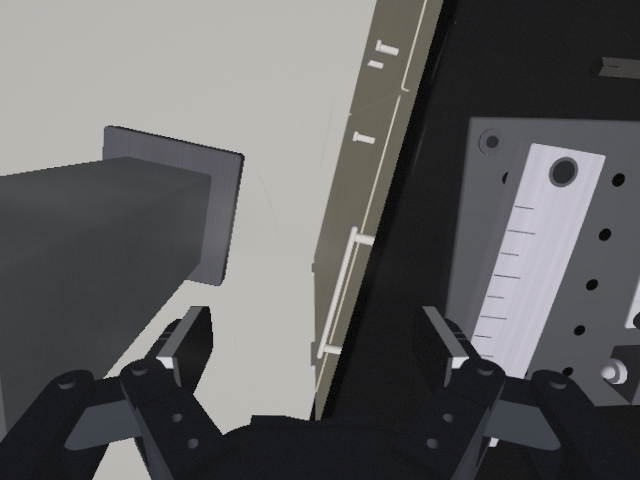

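The right finger (tip at about (445,335)) stands in front of the plate and clear of it, over the worktop strip. The bar runs from (568,150) downward. I'll touch the worktop to find the tip height.

```bash
python3 -m inch '[[0,0,5,0],[0,0,5,0],[0,0,2,0],[0,0,0,0],[0,0,0,0]]' | egrep 'tcp_pos|contact'
python3 -m inch '[[0,0,2,0],[0,0,2,0],[0,0,0,0]]' | egrep 'tcp_pos|contact'
python3 -m inch '[[0,0,2,0],[0,0,0,0]]' | egrep 'tcp_pos|contact'
```

```text
tcp_pos: [340.7, 197.4, 30.2]
contact_force: [0.6, 0.2, 0.1]
tcp_pos: [340.6, 197.4, 26.0]
contact_force: [0.6, 0.2, 0.4]
tcp_pos: [340.7, 197.4, 24.1]
contact_force: [-0.6, -0.1, 0.2]
```

```bash
python3 -m inch '[[0,0,2,0],[0,0,2,0],[0,0,2,0],[0,0,0,0]]' | egrep 'tcp_pos|contact'
python3 -m inch '[[0,0,2,0],[0,0,1,0],[0,0,0,0]]' | egrep 'tcp_pos|contact'
python3 -m inch '[[0,0,1,0],[0,0,1,0],[0,0,0,0]]' | egrep 'tcp_pos|contact'
```

```text
tcp_pos: [340.6, 197.4, 17.9]
contact_force: [0.4, 0.2, 0.3]
tcp_pos: [340.7, 197.4, 15.1]
contact_force: [-0.3, 0.4, -0.3]
tcp_pos: [340.7, 197.4, 13.2]
contact_force: [0.4, -0.3, 0.2]
```

```bash
python3 -m inch '[[0,0,-8,0],[0,0,-8,0],[0,5,0,0],[0,5,0,0],[0,3,0,0],[0,2,0,0],[0,0,0,0]]' | egrep 'tcp_pos|contact'
python3 -m inch '[[0,1,0,0],[0,1,0,0],[0,1,0,0],[0,1,0,0],[0,0,0,0]]' | egrep 'tcp_pos|contact'
python3 -m inch '[[0,1,0,0],[0,1,0,0],[0,1,0,0],[0,1,0,0],[0,0,0,0]]' | egrep 'tcp_pos|contact'
python3 - <<'E'
from h import *
st()
E
```

```text
tcp_pos: [356.0, 200.9, 29.2]
contact_force: [0.1, -0.3, 0.3]
tcp_pos: [359.4, 201.7, 29.3]
contact_force: [-0.3, 0.0, -0.1]
tcp_pos: [363.1, 202.5, 29.2]
contact_force: [-2.7, 0.0, -0.9]
t 6.07 plate xy [-124.64   -7.87] z 29.22 toolY yaw-plate 0.001 Fplate [-2.59  0.63] -0.94
```

```bash
for i in 1 2; do python3 -m inch '[[0,1.3,0,0],[0,1.3,0,0],[0,1.3,0,0],[0,1.3,0,0],[0,1.3,0,0],[0,1.3,0,0],[0,1.2,0,0],[0,0,0,0]]' | egrep 'tcp_pos|contact'; done
python3 - <<'E'
from h import *
st(); im=snap('top','top1.png')
cv2.imwrite('pics/c1.png',cv2.resize(im[200:340,270:460,::-1],None,fx=4.2,fy=4.2,interpolation=cv2.INTER_CUBIC))
E
```

```text
tcp_pos: [372.4, 204.7, 29.3]
contact_force: [-2.1, -0.1, -0.7]
tcp_pos: [381.1, 206.7, 29.3]
contact_force: [-1.4, -0.3, -0.2]
t 7.4 plate xy [-106.17   -7.83] z 29.32 toolY yaw-plate 0.001 Fplate [-1.4  -0.01] -0.22
```

View pics/c1.png

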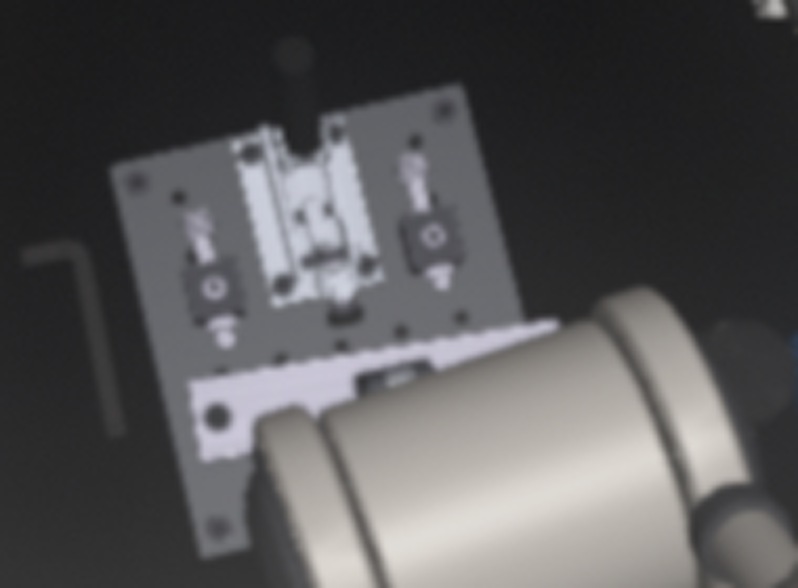

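The bar's front edge now runs from (190,380) to (555,320), about 11 mm short of nose A and 20 mm short of nose B. Nothing else has moved. I'll continue gently.

```bash
python3 -m inch '[[0,1,0,0],[0,1,0,0],[0,1,0,0],[0,1,0,0],[0,1,0,0],[0,1,0,0],[0,1,0,0],[0,1,0,0],[0,0,0,0]]' | egrep 'tcp_pos|contact'
for i in 1 2 3 4; do python3 -m inch '[[0,0.5,0,0],[0,0.5,0,0],[0,0.5,0,0],[0,0,0,0]]' | egrep 'tcp_pos|contact'; done
```

```text
tcp_pos: [388.8, 208.4, 29.3]
contact_force: [-1.8, -0.4, 0.4]
tcp_pos: [390.1, 208.7, 29.3]
contact_force: [-2.1, -0.7, 0.7]
tcp_pos: [391.6, 209.1, 29.3]
contact_force: [-1.6, -0.6, 0.0]
tcp_pos: [393.0, 209.4, 29.3]
contact_force: [-1.2, -0.4, -0.2]
tcp_pos: [394.4, 209.7, 29.3]
contact_force: [-3.8, -1.1, 0.3]
```

```bash
for i in 1 2 3 4 5 6; do python3 -m inch '[[0,0.4,0,0],[0,0.4,0,0],[0,0,0,0]]' | egrep 'tcp_pos|contact'|tr '\n' ' ';echo; done
```

```text
tcp_pos: [394.9, 209.7, 29.3] contact_force: [-3.9, -1.3, 0.8] 
tcp_pos: [395.7, 209.9, 29.3] contact_force: [-4.7, -2.1, 1.5] 
tcp_pos: [396.4, 210.0, 29.3] contact_force: [-4.4, -3.8, 1.3] 
tcp_pos: [397.0, 210.1, 29.2] contact_force: [-5.7, -3.5, 2.8] 
tcp_pos: [397.6, 210.2, 29.2] contact_force: [-6.6, -4.3, 2.1] 
tcp_pos: [398.0, 210.3, 29.2] contact_force: [-7.4, -5.3, 4.1]
```

Run:
```python
from h import *
st(); im=snap('top','top2.png')
cv2.imwrite('pics/c2.png',cv2.resize(im[240:320,300:420,::-1],None,fx=6.6,fy=6.6,interpolation=cv2.INTER_CUBIC))
```

```text
t 11.03 plate xy [-88.88  -8.08] z 29.22 toolY yaw-plate 0.001 Fplate [-8.35 -3.54] 4.11
```

View pics/c2.png

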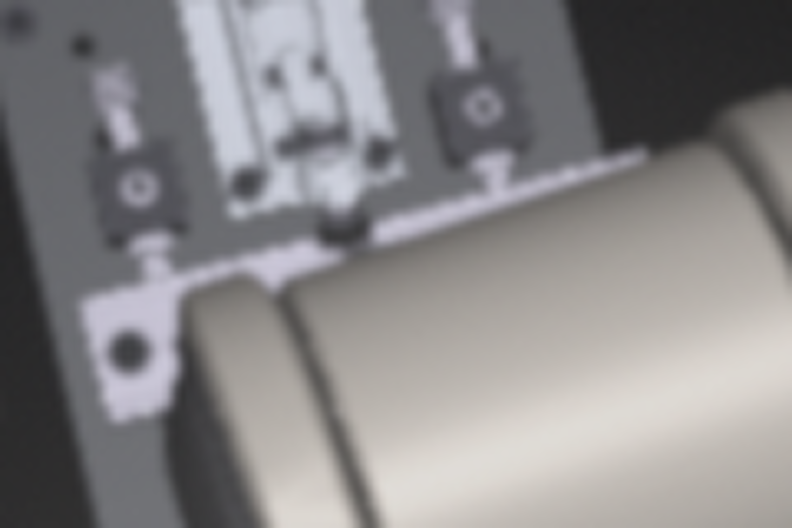

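The bar's edge, from (80,297) to (645,152), now meets both noses at (155,278) and (497,192). I'll hold it there with a slightly firmer push.

```bash
python3 -m inch '[[0,0.2,0,0],[0,0,0,0],[0,0,0,0],[0,0,0,0],[0,0,0,0],[0,0,0,0]]' | egrep 'tcp_pos|contact'
python3 -m inch '[[0,0.2,0,0],[0,0,0,0],[0,0,0,0],[0,0,0,0],[0,0,0,0],[0,0,0,0]]' | egrep 'tcp_pos|contact'
python3 - <<'E'
from h import *
st()
E
```

```text
tcp_pos: [398.0, 210.3, 29.2]
contact_force: [-6.9, -4.8, 4.2]
tcp_pos: [398.1, 210.3, 29.2]
contact_force: [-8.0, -3.9, 5.6]
t 12.08 plate xy [-88.83  -8.1 ] z 29.21 toolY yaw-plate 0.001 Fplate [-8.69 -2.06] 5.62
```

```bash
python3 -m inch '[[0,-2,0,0],[0,-1,0,0],[8,0,0,0],[8,0,0,0],[0,0,0,0],[0,0,0,0]]' | egrep 'tcp_pos|contact'
python3 -m inch '[[0,0.6,0,0],[0,0.5,0,0],[0,0.4,0,0],[0,0,0,0]]' | egrep 'tcp_pos|contact'
for i in 1 2 3; do python3 -m inch '[[0,0.3,0,0],[0,0,0,0],[0,0,0,0]]' | egrep 'tcp_pos|contact'|tr '\n' ' ';echo; done
```

```text
tcp_pos: [393.2, 226.7, 29.4]
contact_force: [-0.1, -0.5, 0.5]
tcp_pos: [393.7, 226.1, 29.3]
contact_force: [-4.4, 2.2, 3.3]
tcp_pos: [393.8, 226.1, 29.3] contact_force: [-5.9, 2.5, 3.2] 
tcp_pos: [393.8, 226.1, 29.2] contact_force: [-6.4, 2.0, 4.7] 
tcp_pos: [393.8, 226.1, 29.2] contact_force: [-8.2, 2.0, 5.5]
```

```bash
python3 -m inch '[[0,0.3,0,0],[0,0,0,0],[0,0,0,0],[0,0,0,0],[0,0,0,0],[0,0,0,0]]' | egrep 'contact'
python3 -m inch '[[0,0.15,0,0],[0,0,0,0],[0,0,0,0],[0,0,0,0],[0,0,0,0],[0,0,0,0]]' | egrep 'contact'
python3 - <<'E'
from h import *
st()
E
```

```text
contact_force: [-8.3, 1.9, 5.8]
contact_force: [-9.2, 1.6, 6.7]
t 14.67 plate xy [-89.37   8.3 ] z 29.26 toolY yaw-plate 0.001 Fplate [-8.66  3.58] 6.73
```

```bash
python3 -m inch '[[0,-3,0,0],[0,-5,0,0],[0,-8,0,0],[0,0,-15,0],[0,0,-35,0],[0,0,-40,0],[0,0,-40,0],[0,0,-40,0],[0,0,0,0]]' 1 30 | egrep 'tcp_pos|contact'
python3 - <<'E'
from h import *
st()
im=snap('scene','s2.png')
cv2.imwrite('pics/s2c.png',cv2.resize(im[200:330,260:390,::-1],None,fx=4.6,fy=4.6,interpolation=cv2.INTER_CUBIC))
E
```

```text
tcp_pos: [383.8, 224.0, 206.4]
contact_force: [2.0, 1.0, -0.1]
t 15.42 plate xy [-99.73   8.46] z 206.44 toolY yaw-plate 0.001 Fplate [2.15 0.52] -0.06
```

View pics/s2c.png

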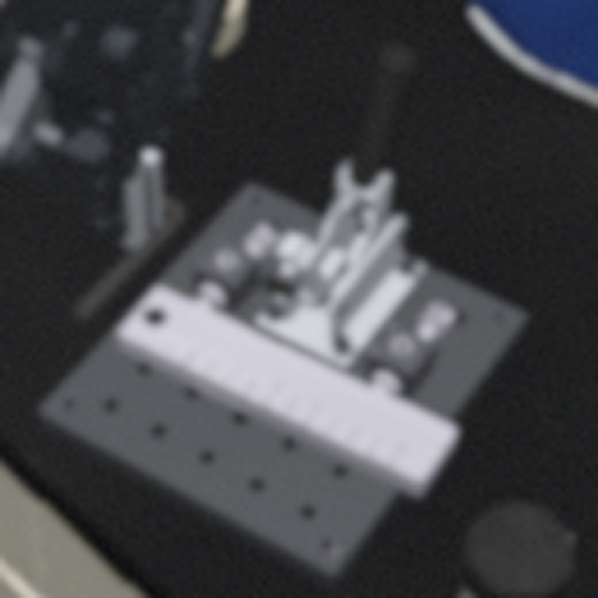

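The bar lies against both screws, and the handle grip stands free from (375,160) up to (397,55), with the linkage top at about (350,165). I'll go above the -x side of the grip.

```bash
python3 -m inch '[[-1.7,30,0,0],[-1.7,30,0,0],[-1.7,30,0,0],[-1.7,30,0,0],[-1.7,30,0,0],[0,0,0,0],[0,0,0,0]]' | egrep 'tcp_pos|contact|gap'
python3 -m inch '[[0,0,20,0],[0,0,15,0],[0,0,10,0],[0,0,8,0],[0,0,6,0],[0,0,3,0],[0,0,0,0]]' | egrep 'tcp_pos|contact|gap'
python3 - <<'E'
from h import *
st()
E
```

```text
tcp_pos: [528.6, 247.5, 197.1]
contact_force: [-0.5, -0.4, 0.5]
finger_gap: 0.0
tcp_pos: [528.0, 248.0, 137.0]
contact_force: [-0.5, -0.4, 0.1]
finger_gap: -0.004
t 16.63 plate xy [46.17 -0.17] z 136.98 toolY yaw-plate 0.001 Fplate [-0.56 -0.3 ] 0.06
```

```bash
python3 -m inch '[[0,2,-4,0],[0,2,0,0],[0,2,0,0],[0,2,0,0],[0,0,0,0]]' | egrep 'tcp_pos|contact'
for i in 1 2 3; do python3 -m inch '[[0,1.5,0,0],[0,1.5,0,0],[0,0,0,0]]' | egrep 'tcp_pos|contact'|tr '\n' ' ';echo;done
python3 - <<'E'
from h import *
st()
E
```

```text
tcp_pos: [536.6, 249.9, 141.6]
contact_force: [-0.4, 0.4, 0.8]
tcp_pos: [539.2, 250.5, 141.3] contact_force: [-0.7, 0.6, 0.1] 
tcp_pos: [542.1, 251.2, 141.2] contact_force: [0.2, 0.6, -0.2] 
tcp_pos: [545.0, 251.9, 141.3] contact_force: [0.1, 0.5, 1.0] 
t 17.8 plate xy [63.68 -0.17] z 141.28 toolY yaw-plate 0.001 Fplate [0.25 0.46] 0.98
```

```bash
python3 -m inch '[[0,3,1.3,0],[0,3,1.4,0],[0,3,1.5,0],[0,3,2,0],[0,3,2.1,0],[0,3,2.1,0],[0,2.5,2.5,0],[0,2.5,2.5,0],[0,2.6,2.6,0],[0,0,0,0]]' | egrep 'tcp_pos|contact'
python3 -m inch '[[0,2,3,0],[0,2,3,0],[0,2,3,0],[0,1.5,3.2,0],[0,1.5,3.3,0],[0,1.5,3.3,0],[0,0,0,0]]' | egrep 'tcp_pos|contact'
python3 - <<'E'
from h import *
st()
im=snap('scene','s3.png')
cv2.imwrite('pics/s3c.png',cv2.resize(im[200:330,260:390,::-1],None,fx=4.6,fy=4.6,interpolation=cv2.INTER_CUBIC))
E
```

```text
tcp_pos: [569.4, 257.4, 122.2]
contact_force: [-2.0, -0.1, 0.8]
tcp_pos: [580.1, 259.9, 103.8]
contact_force: [-2.2, 0.3, 1.6]
t 19.22 plate xy [99.66 -0.15] z 103.83 toolY yaw-plate 0.001 Fplate [-2.08  0.82] 1.64
```

View pics/s3c.png

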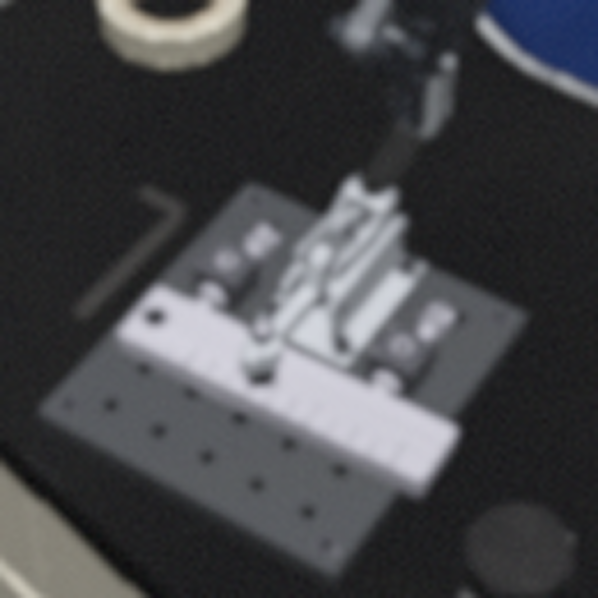

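The fingers are on the grip at about (420,130), and the foot at (262,365) has come down over the middle of the bar. I'll keep pressing down.

```bash
python3 -m inch '[[0,1,3,0],[0,0.5,3,0],[0,0.5,3,0],[0,0,2,0],[0,0,0,0]]' | egrep 'tcp_pos|contact'
for i in 1 2 3; do python3 -m inch '[[0,0,1.5,0],[0,0,1.5,0],[0,0,0,0],[0,0,0,0]]' | egrep 'tcp_pos|contact'|tr '\n' ' ';echo;done
```

```text
tcp_pos: [582.6, 260.4, 93.2]
contact_force: [0.5, -0.6, 0.0]
tcp_pos: [581.9, 260.3, 90.4] contact_force: [0.4, 0.8, 1.4] 
tcp_pos: [582.3, 260.4, 88.2] contact_force: [0.1, -0.3, 5.8] 
tcp_pos: [582.6, 260.5, 87.2] contact_force: [-3.7, -2.2, 16.9]
```

```bash
python3 -m inch '[[0,0,1,0],[0,0,0,0],[0,0,0,0],[0,0,0,0]]' | egrep 'tcp_pos|contact'
python3 -m inch '[[0,0,-5,0],[0,0,-15,0],[0,0,-35,0],[0,0,-40,0],[0,0,-40,0],[0,-35,0,0],[0,-35,0,0],[0,-35,0,0],[0,-35,0,0],[0,0,0,0]]' | egrep 'tcp_pos|contact'
python3 -m inch '[[0,-35,0,0],[0,-35,0,0],[0,-20,0,0],[0,0,0,0]]' | egrep 'tcp_pos|contact'
python3 - <<'E'
from h import *
st()
a=snap('scene','s4.png');b=snap('top','t4.png')
r=lambda i,f:cv2.resize(i[:,:,::-1],(400,400),interpolation=cv2.INTER_CUBIC)
cv2.imwrite('pics/fin.png',np.hstack([r(a[200:320,265:385],0),r(b[215:335,292:412],0)]))
E
```

```text
tcp_pos: [582.6, 260.6, 86.9]
contact_force: [-5.1, -2.3, 20.7]
tcp_pos: [438.1, 227.5, 217.2]
contact_force: [0.6, -0.1, 0.0]
tcp_pos: [353.7, 208.1, 218.1]
contact_force: [0.5, 0.7, 0.3]
t 22.18 plate xy [-132.55   -0.32] z 218.1 toolY yaw-plate 0.002 Fplate [0.7 0.6] 0.3
```

View pics/fin.png

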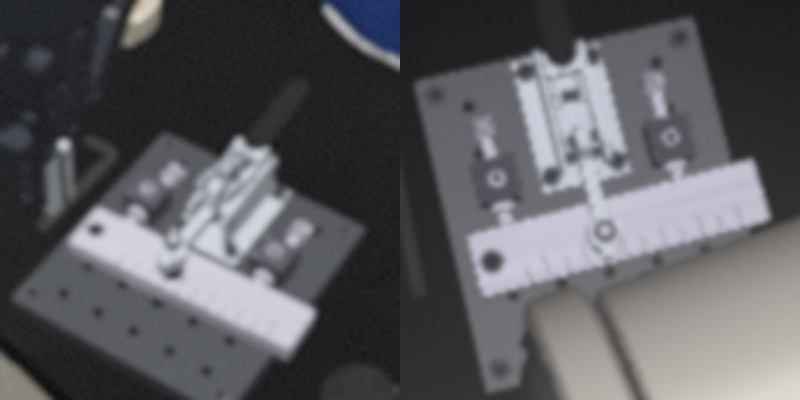

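The foot is on the middle of the bar at (605,232), the handle is nearly level, and both noses at (505,218) and (678,175) touch the bar's edge. The arm is clear, so I'll hand in.

```bash
python3 -c "
from plant import robot
print(robot.close_job())"
```

```text
the job is handed in; nothing more can be done
None
```

The job is handed in: the straightedge lies against both stop screws after a final push of about 9 N, the clamp handle was pressed until it hit a hard stop and stayed down, and the arm is clear. The simulator returned no verdict, so the stop loads and the lock angle are judged only from the wrist force and the pictures.

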